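# Unlock the warming box and hold its sprung lid half open

### The arm

A 6-joint arm with a two-finger parallel gripper is mounted at the origin on the work surface. World frame = base frame: x ahead of the robot, y to its left, z up, the work surface at z = 0. Lengths are in mm, angles in rad, forces in N, time in s.
With the tool pointing down it reaches from about 350 to 925 mm from the base axis. Payload 6.4 kg.
Tool frame: the origin (TCP) lies at the very end of the fingers, on their centre line; the grasp point (between the pads) lies 19 mm behind it (grip_point_offset is the distance from the TCP to the grasp point, in mm); x points along the fingers, y is the direction in which the jaws open and shut, and the axes are right-handed (so a half turn about x gives the same grasp; the last joint's range is limited). The gripper opens to 94 mm and grips with 3 to 60 N. Pads are 16 mm wide; open, the fingers measure 119 mm over their backs; the gripper's body (75 mm by 177 mm) begins 78 mm behind the grasp point.
Start: joints at [1.135, 0.245, 1.558, -0, 1.339, -0.174], TCP at [168.229, 627.864, 205.455] pointing down, gripper open.
Joint ranges: [-3.13, 3.13], [-1.02, 2.26], [0.13, 2.54], [-0.95, 4.09], [0.21, 2.88], [-2.74, 2.74]. Speed limits (rad/s): [2.57, 2.57, 3.14, 3.14, 3.14, 3.14].

### API

Orientations are given as a unit quaternion [w, x, y, z].
In Python, from workcell import * gives the robot as it stands.
- The arm moves only by the tool carry_out, never from a script. Its argument "commands" is a list of rows, each a list of 4 numbers: the shift along the tool's x, y, z in cm, then the turn about the tool's x in rad. A call has 1 to 8 rows; each row is the pose to reach, as a shift and turn from the pose commanded when the call began, along the tool's axes at that moment; what a row does not reach only later rows make up. A row lasts 1/10 s, in which the tool goes at most 50 mm and 8.59 degrees, less where a joint would pass 70% of its speed; a pose out of reach is approached as far as the arm can. A call with a gripper value outside its range is refused whole. "grip" is the gripper command: -1 is fully open, 1 is shut, values between are in proportion, set as the call begins (left out, the last holds). The fingers move at their own pace and stop on an object; "force" is the grip in N (left out, the last holds). Time passes only in rows, so rows that repeat a pose let the fingers close. It gives the time, the measured TCP pose, the force and the opening at its end, in the units of the state.
- read_state(): the state, without advancing time (a new reading comes with each control period).
- read_camera(name): name is "scene" or "top" or "wrist"; returns a dict with "img" (400x640x3 uint8, red, green, blue), "z_map" (400x640 float32, mm along the optical axis (not along the pixel's ray), 0 where there is no reading), "intrinsics" (3x3 intrinsics, pixels), "distortion" ([k1, k2, p1, p2, k3] as OpenCV has them; the pictures are not rectified), "T" (4x4, takes a point from camera to world coordinates). Camera axes: x right, y up, looking along -z (the intrinsics and any distortion apply to the point x, -y, -z); pixel columns grow to the right and rows downward; lengths in mm; the calibration is good to about 2 mm. A picture is of the moment at which its call begins.
- job_done(): hands the job in, once; it reports no verdict.
The state is a dict: "time_s": time; "joint_positions": joint angles; "qd": joint speeds; "tau": joint torques, N m; "tool_pos": TCP position; "tool_rot": TCP orientation; "contact_force": force on the tool from outside, world axes, zero at the start; "moment": the same for the moment, N m; "grip_width": opening from 0.0 (shut) to 1.0 (fully open).
Only numpy, scipy, OpenCV 4.12 (cv2) and the standard library are available. Lean on these libraries where they do the work, as an engineer would, in place of code of your own. Each camera call takes 0.05 s, during which the arm holds its last target.

### The job

The sprung lid of the bench-top warming box is locked by a snug snap-in bolt: pull the bolt sideways out of its latch and put it down inside the shallow metal tray, then raise the lid by its bar handle to 50 degrees open (within about 5 degrees) so that the vials can be looked at. The lid springs shut if let go, so finish while the gripper is still holding it steady at that angle; leave the tube rack, the amber bottle and the stack of dishes where they are.

Things in the scene. Friction and masses are not known exactly. Their poses are not given: they have to be found in the camera images.
- box: White warming box, fixed to the bench at a place and yaw that differ each time: 180 mm deep (its x) by 200 mm wide (its y) by 100 mm high, open at the top under its lid. Origin at the centre of its underside. Its front face, at its x = -90 mm, has the latch in the middle.
- latch (a point): Centre of the latch on the box's front, on the locked bolt's axis, 28 mm out of the front face and 78 mm above the bench; axes are the box's. Two aluminium ears, each 16 mm wide, 28 mm high and 40 mm deep, are centred 21 mm to either side (y); the bolt runs through both. A spring plunger in the +y ear (dark boss, 9 mm proud) snaps into the bolt's notch. The lid's tongue lies under the bolt.
- bolt_grip (a point): Grip point of the loose bolt: 16 mm below the top of its upright white plastic plate, 10 mm thick (bolt's y), 24 mm wide (x), 66 mm high. Locked, its axes are the box's and this point is (0, +68, +44) mm from the latch point, the plate 34 mm clear of the ear. It comes out only along +y: unsnapping takes about 8 to 12 N, then rubbing falls from 8 to 3 N, free after 62 mm. Its foot is 50 mm below this point.
- bolt_shank (a point): Middle of the bolt's square steel shank (12 x 12 mm, 96 mm long, along the bolt's y from tip to grip plate), on its axis: 53 mm to -y of the grip point and 44 mm below it, in the bolt's axes. The whole bolt is 106 mm long (y), 24 mm wide (x), 66 mm high and weighs about 120 g.
- bolt: The locking bolt; origin on the shank's axis, 15 mm to -y of the shank's middle; y from the tip to the grip plate, z up along the plate.
- lid (a joint): Opening angle of the lid in rad: 0 shut, grows as the front edge rises, stop at 1.4; 50 degrees is 0.873. Weight (lid about 0.5 kg) and a spring close it at every angle: about 3 to 5 N of upward pull on the bar handle lifts or holds it. With the bolt in, it gives only about 0.02 rad.
- lid_bar (a point): Middle of the lid's straight round steel bar handle: 10 mm thick, 100 mm long along the box's y between two posts, its axis 40 mm above the lid's top face (150 mm above the bench with the lid shut) and 18 mm behind the lid's front edge. The bar can turn between the fingers as the lid swings. Axes are the lid's (the box's when shut).
- lid_hinge (a point): Middle of the lid's hinge axis, which runs along the box's y at the far (+x) top edge, at (+90, 0, +100) mm in the box's frame. With the lid shut, the bar's middle is 162 mm to -x of it and 50 mm above it. Axes are the lid's. The lid plate is 180 x 200 x 10 mm.
- tray_in (a point): Centre of the inner floor of the shallow steel tray, fixed to the bench, 4 mm above it: inside 182 mm (its x) by 142 mm (y), walls 4 mm thick and 20 mm high over the bench. It stands to the left or to the right of the box.
- rack: Bystander: wooden tube rack with capped glass tubes, 140 x 90 mm, 115 mm high; origin at the centre of its underside. On the side opposite the tray.
- reagent: Bystander: amber bottle with blue cap, 68 mm across, 150 mm high; origin at the centre of its underside.
- dishes: Bystander: stack of four flat glass dishes, 90 mm across, 60 mm high; origin at the centre of its underside.
There are look-alikes about, which are no part of the job. There is more than one size of the bolt; the job needs the larger. Of the things shaped like the part that bears tray_in, the bare steel one is meant.

How it is judged (in metres and radians):
On the way, in this order (a step that is already met when the one before it is completed fails the run):
1. the bolt is drawn out of the latch, with the lid still shut (y of bolt in the frame of box above 0.062 m and value of joint lid below 0.1 rad), for 0.1 s.
2. the bolt lies in the tray, let go, with the lid still shut (x of bolt_grip in the frame of tray_in between -0.093 and 0.093 m and y of bolt_grip in the frame of tray_in between -0.073 and 0.073 m and x of bolt_shank in the frame of tray_in between -0.093 and 0.093 m and y of bolt_shank in the frame of tray_in between -0.073 and 0.073 m and z of bolt_shank in the frame of tray_in below 0.035 m and contact force between the fingers and bolt below 0.1 N and linear speed of bolt below 0.03 m/s and value of joint lid below 0.1 rad), for 0.2 s.
At the end, for the whole second after the job is handed in: The lid stands 50 degrees open (within 6 degrees, 0.768 to 0.978 rad), steady, borne by the fingers (over 1 N between fingers and lid) and by no other thing, and the bolt lies let go and at rest inside the tray (grip plate and middle of the shank within its walls, the shank down at the floor) (value of joint lid between 0.7677 and 0.9777 rad and velocity of joint lid between -0.08 and 0.08 rad/s and contact force between the fingers and lid above 1 N and contact force between lid and rack below 0.05 N and contact force between lid and reagent below 0.05 N and contact force between lid and dishes below 0.05 N and contact force between lid and bolt below 0.05 N and x of bolt_grip in the frame of tray_in between -0.093 and 0.093 m and y of bolt_grip in the frame of tray_in between -0.073 and 0.073 m and x of bolt_shank in the frame of tray_in between -0.093 and 0.093 m and y of bolt_shank in the frame of tray_in between -0.073 and 0.073 m and z of bolt_shank in the frame of tray_in below 0.035 m and contact force between the fingers and bolt below 0.1 N and linear speed of bolt below 0.03 m/s); the arm keeps its last pose, push and grip.
It fails at once if the tube rack is shifted by more than 40 mm or tipped (distance of rack from where it was at the start of the episode above 0.04 m or angle between rack's own z axis and vertical above 0.5 rad).
It fails at once if the amber bottle is shifted by more than 40 mm or tipped (distance of reagent from where it was at the start of the episode above 0.04 m or angle between reagent's own z axis and vertical above 0.5 rad).
It fails at once if the stack of dishes is shifted by more than 40 mm or tipped (distance of dishes from where it was at the start of the episode above 0.04 m or angle between dishes's own z axis and vertical above 0.5 rad).
It also fails if it takes over 54 s, if anything falls off the work surface, if the arm or the gripper's body presses on something with over 40 N, if the wrist force passes 120 N, or if a joint passes its speed limit or range.

## Working session

There is one attempt and no reset: what is moved stays moved. The work goes in short steps, Python scripts to look and compute and a tool call to move; the robot and the scene stay as the last step left them, time stands still between calls to the robot, and variables do not carry over. Pictures are saved under pics/ and viewed, and the job is handed in when it is done.

Besides the shell and the picture viewer there is one more tool, called after "Emit:" by a JSON object that holds its "name" and its "arguments". carry_out: Moves the arm, as the interface text tells. Its arguments: {"type":"object","properties":{"commands":{"type":"array"},"grip":{"type":"number"},"force":{"type":"number"}},"required":["commands"]}

```bash
ls; mkdir -p pics; cat > h.py <<'E'
import numpy as np, cv2, json
from workcell import *
def snap(name, fn):
    c=read_camera(name); cv2.imwrite('pics/'+fn+'.png',c['img'][:,:,::-1])
    np.savez(''+fn+'.npz',**{k:np.array(v) for k,v in c.items()})
    return c
def load(fn): return dict(np.load(''+fn+'.npz'))
def ray(c,uv):
    uv=np.array(uv,float).reshape(-1,1,2)
    n=cv2.undistortPoints(uv,np.array(c['intrinsics']),np.array(c['distortion'])).reshape(-1,2)
    d=np.c_[n[:,0],-n[:,1],-np.ones(len(n))]
    T=np.array(c['T']); return T[:3,3],d@T[:3,:3].T
def onplane(c,uv,z):
    o,d=ray(c,uv); return o+d*((z-o[2])/d[:,2])[:,None]
def depthpt(c,uv):
    o,d=ray(c,uv); uv=np.array(uv).reshape(-1,2).astype(int)
    z=c['z_map'][uv[:,1],uv[:,0]]; return o+d*z[:,None]
def cloud(c):
    h,w=c['z_map'].shape; u,v=np.meshgrid(np.arange(w),np.arange(h))
    P=depthpt(c,np.stack([u,v],-1).reshape(-1,2)); return P.reshape(h,w,3)
E
python3 - <<'E'
from h import *
for n in ['scene','top','wrist']:
    c=snap(n,n+'0'); print(n,np.array(c['T'])[:3,3])
print(read_state())
E
```

```text
pics
scene [1019.77791893 -559.08576059  799.90052939]
top [ 371.52283415    6.87115599 1094.14261904]
wrist [102.38759129 644.8864722  384.31901548]
{'time_s': 0.15, 'joint_positions': array([ 1.13492480e+00,  2.45640879e-01,  1.55866456e+00,  2.76760703e-05,
        1.33867841e+00, -1.74094277e-01]), 'qd': array([-0.00055182, -0.00153003, -0.00269263, -0.00143894, -0.00026855,
       -0.00039224]), 'tau': array([-4.89943141e-04, -4.16266966e+01, -3.14980030e+01,  6.84608147e-02,
        3.16340884e-02, -8.67680660e-05]), 'tool_pos': array([168.02017106, 627.47004765, 204.643983  ]), 'tool_rot': array([ 0.70090116,  0.09182411,  0.70121472, -0.09275672]), 'contact_force': array([ 0.13246696,  0.34895494, -0.45621895]), 'moment': array([0.00774852, 0.03061317, 0.05275488]), 'grip_width': 0.9986627383492473}
```

View pics/scene0.png

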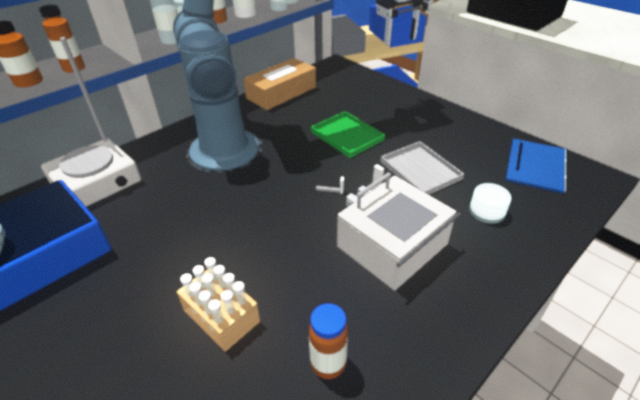

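View pics/top0.png

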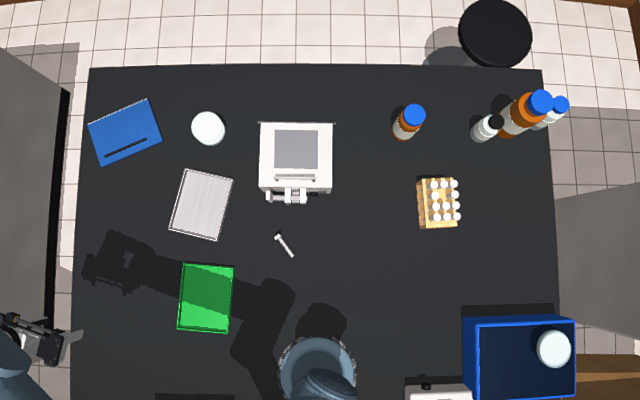

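View pics/wrist0.png

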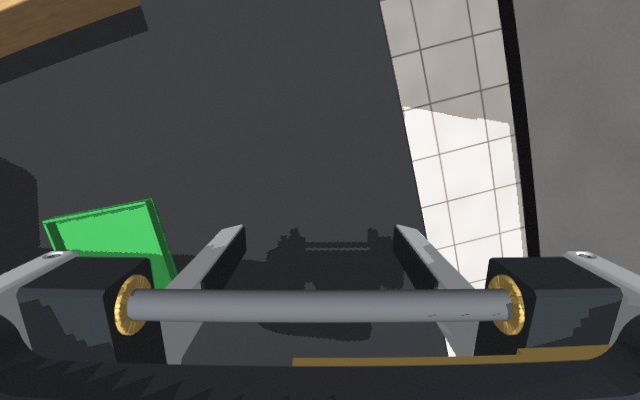

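```bash
python3 - <<'E'
from h import *
t=load('top0');s=load('scene0')
a=cv2.resize(t['img'][110:265,160:345],None,fx=4,fy=4,interpolation=cv2.INTER_CUBIC)
cv2.imwrite('pics/topcrop.png',a[:600,:,::-1])
b=cv2.resize(s['img'][130:290,300:480],None,fx=4,fy=4,interpolation=cv2.INTER_CUBIC)[:600]
cv2.imwrite('pics/scenecrop.png',b[:,:,::-1])
E
```

```text
(no output)
```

View pics/topcrop.png

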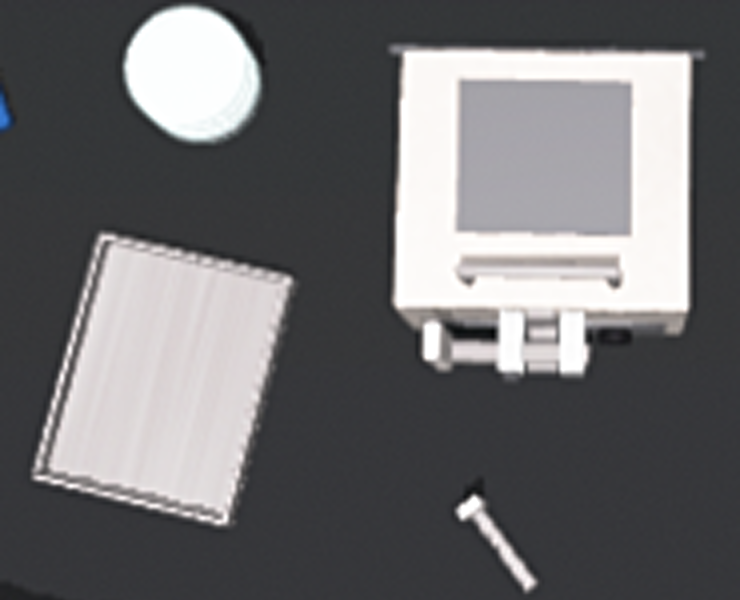

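View pics/scenecrop.png

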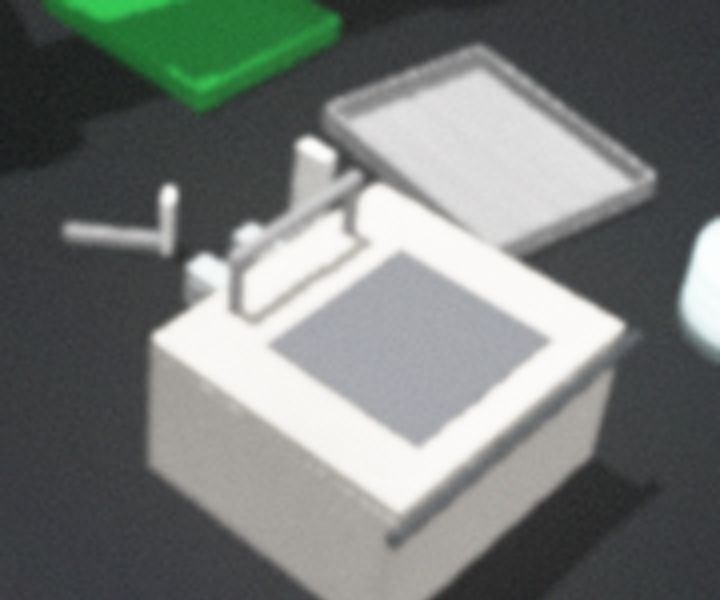

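The crops show the larger bolt locked in the latch at top (268,196). The smaller loose bolt at (283,243) is a look-alike. The bare steel tray is at (202,204), and the green one at (206,297) and the blue one at (124,132) are look-alikes. Next I measure their positions.

```bash
cat > m.py <<'E'
from h import *
for fn in ['top0','scene0']:
    c=load(fn); P=cloud(c); ok=c['z_map']>0
    m=ok&(abs(P[...,2]-110)<5)&(P[...,0]>300)&(P[...,0]<750)&(abs(P[...,1]-80)<170)
    n,l,st,ce=cv2.connectedComponentsWithStats(m.astype(np.uint8)); i=1+np.argmax(st[1:,4]); mm=(l==i)
    print(fn,'lid px',st[i],'medz',np.median(P[mm][:,2]))
    q=P[mm][:,:2].astype(np.float32); r=cv2.minAreaRect(q); print(r, cv2.boxPoints(r).round(1).tolist())
    # fit by white contour ray cast z=110
    # bolt plate: z 115..145 
    m=ok&(P[...,2]>118)&(P[...,2]<165)&(P[...,0]>300)&(P[...,0]<750)&(abs(P[...,1]-80)<170)
    n,l,st,ce=cv2.connectedComponentsWithStats(m.astype(np.uint8))
    for i in range(1,n):
        if st[i,4]>4: q=P[l==i]; print(' hi',st[i],q.mean(0).round(1),q.min(0).round(1),q.max(0).round(1))
    # tray
    hsv=cv2.cvtColor(c['img'],cv2.COLOR_RGB2HSV)
    m=(hsv[...,1]<60)&(hsv[...,2]>110)&ok&(P[...,2]<40)&(P[...,2]>-15)&(P[...,0]>200)&(P[...,0]<700)&(P[...,1]>100)&(P[...,1]<450)
    n,l,st,ce=cv2.connectedComponentsWithStats(m.astype(np.uint8)); i=1+np.argmax(st[1:,4])
    print(' tray',st[i],ce[i]); co,_=cv2.findContours((l==i).astype(np.uint8),0,2); co=max(co,key=cv2.contourArea).reshape(-1,2)
    W=onplane(c,co,20)[:,:2].astype(np.float32); r=cv2.minAreaRect(W); print(r,cv2.boxPoints(r).round(1).tolist())
    # distant check objects
    print('bench z', np.median(P[ok&(abs(P[...,0]-450)<40)&(abs(P[...,1]+100)<40)][:,2]))
E
python3 m.py
```

```text
top0 lid px [ 258  122   75   68 4381] medz 110.77400127997657
((619.8366088867188, 58.875831604003906), (200.94967651367188, 189.79945373535156), 89.07518005371094) [[523.2999877929688, -40.099998474121094], [713.0999755859375, -43.099998474121094], [716.2999877929688, 157.8000030517578], [526.5999755859375, 160.89999389648438]]
 hi [273 175  43   6 169] [549.7  61.1 152.1] [544.6   4.8 122.3] [555.3 114.8 158.2]
 hi [266 190   5  10  48] [506.2 129.1 133.3] [494.7 124.7 118.4] [518.1 134.4 139.7]
 tray [ 168  168   65   74 3168] [200.61647727 204.23895202]
((493.81640625, 344.1311340332031), (154.8629608154297, 192.48069763183594), 76.81722259521484) [[382.5, 290.70001220703125], [569.9000244140625, 246.8000030517578], [605.2000122070312, 397.6000061035156], [417.79998779296875, 441.5]]
bench z 0.375065663084456
scene0 lid px [ 339  176  117   83 4945] medz 111.02602229079343
((618.75732421875, 56.8801383972168), (203.8613739013672, 187.49984741210938), 89.7787094116211) [[524.5999755859375, -44.70000076293945], [712.0999755859375, -45.400001525878906], [712.9000244140625, 158.39999389648438], [525.4000244140625, 159.1999969482422]]
 hi [357 165  34  42 331] [540.5  71.5 142.4] [494.5   2.8 118.1] [556.6 133.8 157.8]
 tray [ 381  142   83   72 2524] [421.89381933 168.10618067]
((538.0404052734375, 321.8581848144531), (187.38580322265625, 299.30828857421875), 80.02952575683594) [[374.3999938964844, 255.5], [669.2000122070312, 203.6999969482422], [701.7000122070312, 388.20001220703125], [406.8999938964844, 440.0]]
bench z 0.5818679409854894
```

```bash
cat >> h.py <<'E'
from scipy.spatial.transform import Rotation as R
def pose():
    s=read_state(); q=s['tool_rot']; M=R.from_quat([q[1],q[2],q[3],q[0]]).as_matrix(); return np.array(s['tool_pos']),M,s
def plan(target,yaw_y=None):
    """target TCP mm world; yaw_y: desired world angle (deg) of tool y axis -> shift cm in tool axes, turn"""
    p,M,s=pose(); d=M.T@(np.array(target)-p)/10
    t=0
    if yaw_y is not None:
        w=np.array([np.cos(np.radians(yaw_y)),np.sin(np.radians(yaw_y)),0]); v=M.T@w
        t=np.arctan2(v[2],v[1]); t=(t+np.pi/2)%np.pi-np.pi/2
    print('pos',p.round(1),'M',M.round(3).tolist(),'\nshift cm',d.round(2),'turn',round(t,3),'t',s['time_s'],'F',np.round(s['contact_force'],1),'w',round(s['grip_width'],3),'q',np.round(s['joint_positions'],2))
E
python3 - <<'E'
from h import *
plan([505,128,200],90)
t=load('wrist0'); print(t['T'].round(3).tolist(), t['intrinsics'])
c=load('top0')
# bar ends and plate by colours/rays
print(onplane(c,[[275,177],[317,177]],150), onplane(c,[[264.5,191],[270,191],[264.5,200],[270,200]],138))
E
```

```text
pos [168.  627.5 204.6] M [[-0.001, 0.259, 0.966], [-0.001, 0.966, -0.259], [-1.0, -0.001, -0.0]] 
shift cm [  0.51 -39.52  45.48] turn -0.262 t 0.15 F [ 0.1  0.3 -0.5] w 0.999 q [ 1.13  0.25  1.56  0.    1.34 -0.17]
[[0.26, -0.938, -0.228, 102.388], [0.966, 0.252, 0.062, 644.886], [-0.001, -0.237, 0.972, 384.319], [0.0, 0.0, 0.0, 1.0]] [[299.80238404   0.         319.11418975]
 [  0.         299.80238404 200.59945313]
 [  0.           0.           1.        ]]
[[ 5.50069442e+02  1.09408935e+02  1.50000000e+02]
 [ 5.50167838e+02 -3.35204595e-01  1.50000000e+02]] [[514.88285943 137.896796   138.        ]
 [514.88759957 123.38105597 138.        ]
 [490.98830183 137.50248601 138.        ]
 [490.99764424 123.02825243 138.        ]]
```

```bash
python3 - <<'E'
from h import *
plan([480,110,280],89)
E
```

```text
pos [168.  627.5 204.6] M [[-0.001, 0.259, 0.966], [-0.001, 0.966, -0.259], [-1.0, -0.001, -0.0]] 
shift cm [ -7.49 -41.92  43.53] turn -0.244 t 0.15 F [ 0.1  0.3 -0.5] w 0.999 q [ 1.13  0.25  1.56  0.    1.34 -0.17]
```

Emit:
{"name": "carry_out", "arguments": {"commands": [[-7.5,-20,20,-0.12],[-7.5,-42,43.5,-0.245],[-7.5,-42,43.5,-0.245],[-7.5,-42,43.5,-0.245],[-7.5,-42,43.5,-0.245],[-7.5,-42,43.5,-0.245],[-7.5,-42,43.5,-0.245],[-7.5,-42,43.5,-0.245]], "grip": -1}}

```text
time_s: 0.95
tool_pos: [372.4, 286.3, 257.2]
tool_rot: [0.707, 0.006, 0.707, -0.006]
contact_force: [0.3, -0.6, -0.7]
grip_width: 0.997
```

```bash
python3 - <<'E'
from h import *
plan([480,110,280],89)
E
```

```text
pos [372.4 286.3 257.2] M [[0.0, 0.016, 1.0], [0.0, 1.0, -0.016], [-1.0, 0.0, 0.0]] 
shift cm [ -2.28 -17.45  11.05] turn 0.001 t 0.95 F [ 0.3 -0.6 -0.7] w 0.997 q [ 0.41 -0.24  1.95  0.    1.43 -1.14]
```

Emit:
{"name": "carry_out", "arguments": {"commands": [[-2.3,-17.5,11,0],[-2.3,-17.5,11,0],[-2.3,-17.5,11,0],[-2.3,-17.5,11,0],[-2.3,-17.5,11,0],[-2.3,-17.5,11,0],[-2.3,-17.5,11,0]]}}

```text
time_s: 1.65
tool_pos: [478.3, 112.2, 279.6]
tool_rot: [0.707, 0.006, 0.707, -0.006]
contact_force: [0.7, 0.6, 0.9]
grip_width: 0.999
```

```bash
python3 - <<'E'
from h import *
snap('wrist','w1'); plan([505,128,150],89)
E
```

```text
pos [478.2 112.6 279.7] M [[-0.001, 0.015, 1.0], [0.0, 1.0, -0.015], [-1.0, 0.0, -0.001]] 
shift cm [12.97  1.58  2.67] turn 0.002 t 1.7 F [ 0.7  0.6 -0.4] w 1.002 q [-0.   -0.19  1.87  0.    1.47 -1.56]
```

View pics/w1.png

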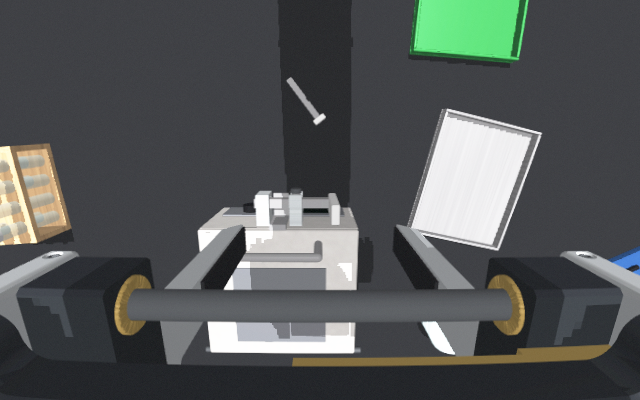

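The wrist picture shows the latch ears at (265,208) and (296,207) and the bolt's plate at (335,210). The lid bar runs along (245–322,257), the steel tray is at (475,180), and the small look-alike bolt is at (308,103).

```bash
python3 - <<'E'
from h import *
c=load('w1'); P=cloud(c); ok=c['z_map']>0
Q=P[195:232,325:350].reshape(-1,3); Z=Q[Q[:,2]>132]; print('plate top n',len(Z),Z.mean(0).round(1),Z.min(0).round(1),Z.max(0).round(1))
Q=P[190:230,325:350].reshape(-1,3); Z=Q[(Q[:,2]>90)&(Q[:,2]<132)]; print('plate n',len(Z),Z.mean(0).round(1),Z.min(0).round(1),Z.max(0).round(1))
Q=P[245:268,230:326].reshape(-1,3); Z=Q[(Q[:,2]>145)&(Q[:,2]<165)]; print('bar',len(Z),Z.mean(0).round(1),Z.min(0).round(1),Z.max(0).round(1))
A=np.polyfit(Z[:,1],Z[:,0],1);print('bar dir dx/dy',A)
Q=P[190:226,250:306].reshape(-1,3); Z=Q[(Q[:,2]>86)&(Q[:,2]<98)]; print('ears',len(Z),Z.mean(0).round(1),np.percentile(Z,2,axis=0).round(1),np.percentile(Z,98,axis=0).round(1))
hsv=cv2.cvtColor(c['img'],cv2.COLOR_RGB2HSV)
m=(hsv[...,1]<60)&(hsv[...,2]>130)&ok&(P[...,2]<40)&(P[...,2]>-15)&(P[...,1]>220)
m[:,:390]=0
n,l,st,ce=cv2.connectedComponentsWithStats(m.astype(np.uint8)); i=1+np.argmax(st[1:,4]); print(st[i])
co,_=cv2.findContours((l==i).astype(np.uint8),0,2); co=max(co,key=cv2.contourArea).reshape(-1,2)
W=onplane(c,co,20)[:,:2].astype(np.float32); r=cv2.minAreaRect(W); print(r,cv2.boxPoints(r).round(1).tolist())
Z=P[l==i]; F=Z[abs(Z[:,2]-4)<4]; print('floor',len(F),F.mean(0), cv2.minAreaRect(F[:,:2].astype(np.float32)))
cv2.imwrite('pics/w1c.png',cv2.resize(c['img'][170:300,190:370],None,fx=4,fy=4,interpolation=cv2.INTER_CUBIC)[:,:,::-1])
E
```

```text
plate top n 191 [503.7 129.3 140.2] [410.5 112.7 132.6] [516.4 135.1 459.6]
plate n 213 [516.5 130.7 104.5] [492.9 118.4  90. ] [533.8 149.8 131.5]
bar 723 [548.2  70.  153.5] [544.   23.2 145.7] [554.2 114.  156.6]
bar dir dx/dy [1.12287929e-02 5.47392623e+02]
ears 941 [511.1  59.4  91.9] [491.2  29.5  86.2] [531.3  88.8  94.6]
[  410   109   132   142 11317]
((494.63690185546875, 345.5625915527344), (151.49073791503906, 190.66001892089844), 76.5374526977539) [[384.29998779296875, 294.1000061035156], [569.7000122070312, 249.6999969482422], [605.0, 397.0], [419.6000061035156, 441.3999938964844]]
floor 10039 [492.28237297 349.12219718   4.73721657] ((498.8157653808594, 356.91412353515625), (155.71286010742188, 199.0664520263672), 76.73839569091797)
```

View pics/w1c.png

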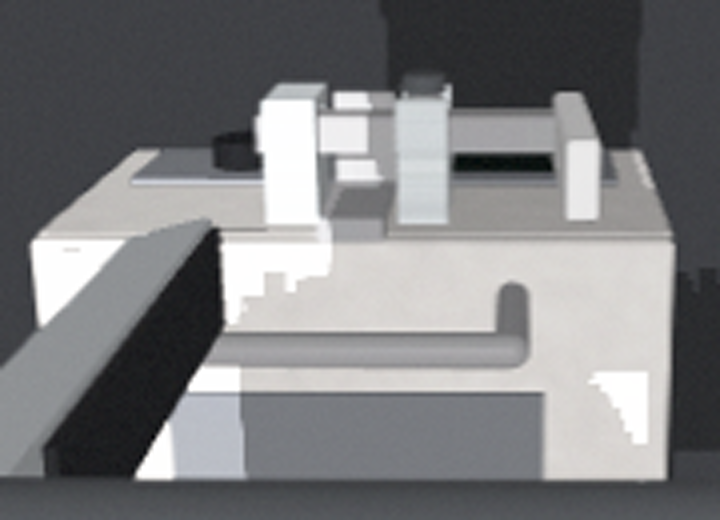

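Emit:
{"name": "carry_out", "arguments": {"commands": [[3,0.8,1.3,0],[8,1.6,2.65,0],[10,1.6,2.65,0],[11,1.6,2.65,0],[11,1.6,2.65,0],[11,1.6,2.65,0]], "grip": 0.15, "force": 40}}

```text
time_s: 2.3
tool_pos: [506.3, 127.5, 171.7]
tool_rot: [0.708, 0.006, 0.706, -0.006]
contact_force: [-0.0, 0.2, 1.1]
grip_width: 0.525
```

```bash
python3 - <<'E'
from h import *
plan([504.5,129,103],89)
E
```

```text
pos [506.3 127.5 171.7] M [[0.002, 0.016, 1.0], [0.0, 1.0, -0.016], [-1.0, 0.0, 0.002]] 
shift cm [ 6.87  0.14 -0.2 ] turn 0.002 t 2.3 F [-0.   0.2  1.1] w 0.525 q [ 0.03 -0.02  1.91  0.    1.25 -1.53]
```

Emit:
{"name": "carry_out", "arguments": {"commands": [[2,0.1,-0.1,0],[4,0.1,-0.1,0],[6,0.1,-0.1,0],[6.8,0.1,-0.1,0],[6.8,0.1,-0.1,0],[6.8,0.1,-0.1,0]]}}

```text
time_s: 2.9
tool_pos: [506.0, 128.0, 103.8]
tool_rot: [0.708, 0.006, 0.706, -0.006]
contact_force: [-0.1, 0.4, 1.7]
grip_width: 0.423
```

```bash
python3 - <<'E'
from h import *
snap('wrist','w2');snap('scene','s2'); plan([504.5,129,103],89)
s=load('s2'); cv2.imwrite('pics/s2c.png',cv2.resize(s['img'][90:240,270:470],None,fx=4,fy=4,interpolation=cv2.INTER_CUBIC)[:,:,::-1])
E
```

```text
pos [506.  128.  103.8] M [[0.003, 0.017, 1.0], [0.0, 1.0, -0.017], [-1.0, 0.0, 0.003]] 
shift cm [ 0.08  0.1  -0.15] turn 0.001 t 3.0 F [ 0.6 -1.1 -0.2] w 0.426 q [ 0.03  0.06  1.96  0.    1.11 -1.52]
```

View pics/w2.png

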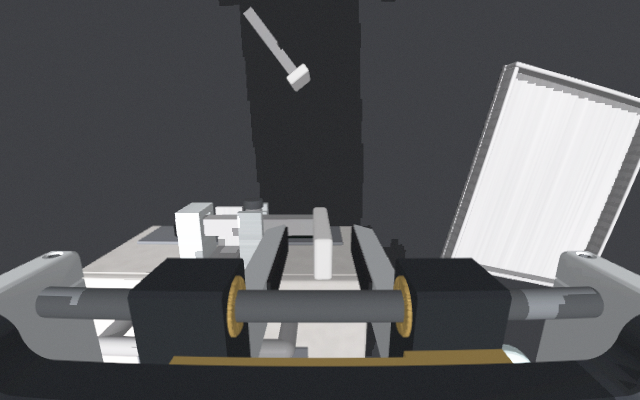

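View pics/s2c.png

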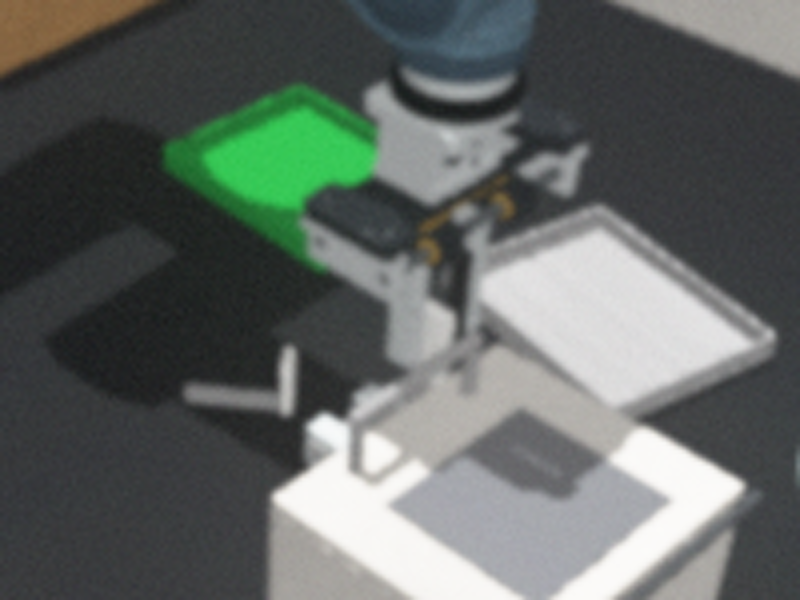

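The plate at (322,240) stands midway between the fingers at (265,250) and (375,250). I close on it.

Emit:
{"name": "carry_out", "arguments": {"commands": [[0.1,0.1,-0.15,0],[0.1,0.1,-0.15,0],[0.1,0.1,-0.15,0],[0.1,0.1,-0.15,0],[0.1,0.1,-0.15,0],[0.1,0.1,-0.15,0],[0.1,0.1,-0.15,0],[0.1,0.1,-0.15,0]], "grip": 1, "force": 45}}

```text
time_s: 3.8
tool_pos: [503.5, 128.5, 101.6]
tool_rot: [0.707, 0.006, 0.707, -0.006]
contact_force: [-1.7, -3.3, 6.4]
grip_width: 0.101
```

Emit:
{"name": "carry_out", "arguments": {"commands": [[0,0.5,0,0],[0,1,0,0],[0,1.5,0,0],[0,2,0,0],[0,2.5,0,0],[0,3,0,0],[0,3.5,0,0],[0,4,0,0]]}}

```text
time_s: 4.6
tool_pos: [504.2, 167.2, 101.1]
tool_rot: [0.707, 0.004, 0.707, -0.007]
contact_force: [-1.2, -7.6, 3.3]
grip_width: 0.105
```

Emit:
{"name": "carry_out", "arguments": {"commands": [[0,0.5,0,0],[0,1,0,0],[0,1.5,0,0],[0,2,0,0],[0,2.5,0,0],[0,3,0,0],[0,3.8,0,0],[0,4.5,0,0]]}}

```text
time_s: 5.4
tool_pos: [504.5, 214.8, 100.8]
tool_rot: [0.707, 0.006, 0.707, -0.006]
contact_force: [0.3, 0.0, -1.0]
grip_width: 0.101
```

```bash
python3 - <<'E'
from h import *
snap('wrist','w3'); snap('scene','s3'); plan([494,393,130],89)
s=load('s3'); cv2.imwrite('pics/s3c.png',cv2.resize(s['img'][90:240,270:470],None,fx=4,fy=4,interpolation=cv2.INTER_CUBIC)[:,:,::-1])
E
```

```text
pos [504.6 215.  101. ] M [[-0.0, 0.016, 1.0], [0.0, 1.0, -0.016], [-1.0, 0.0, -0.0]] 
shift cm [-2.89 17.79 -1.34] turn 0.002 t 5.5 F [ 0.1 -0.8 -1.5] w 0.102 q [ 0.2   0.13  1.89  0.    1.12 -1.36]
```

View pics/w3.png

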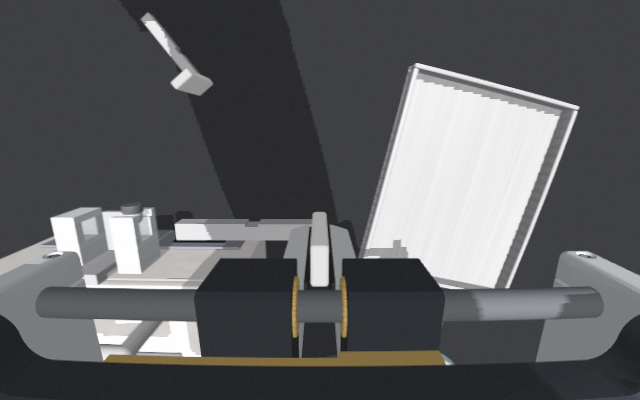

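View pics/s3c.png

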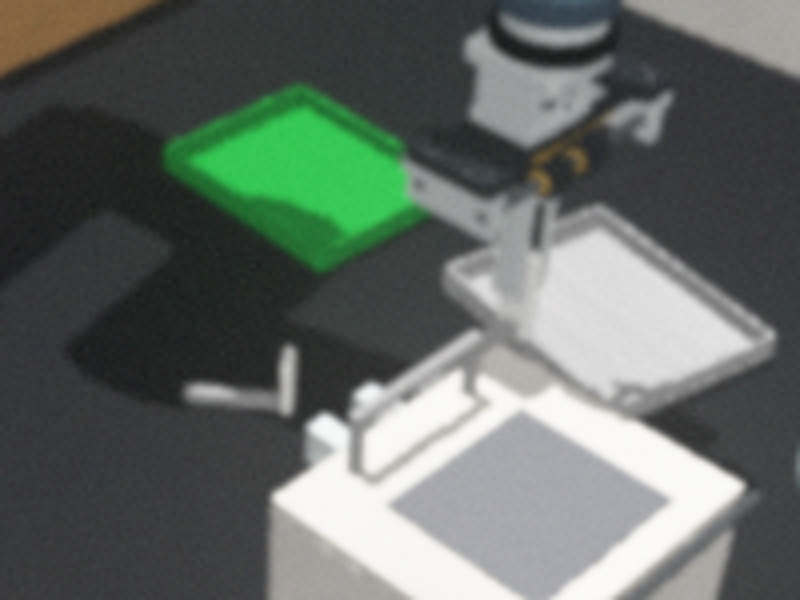

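The bolt is clear of the ears: its tip is at (175,230) and the ear is at (135,240). I carry it over the tray.

Emit:
{"name": "carry_out", "arguments": {"commands": [[-1,3,-0.3,0],[-1,6,-0.6,0],[-1,9,-1,0],[-1,12,-1.2,0],[-1,15,-1.3,0],[-1,17.8,-1.3,0],[-1,17.8,-1.3,0],[-1,17.8,-1.3,0]]}}

```text
time_s: 6.3
tool_pos: [494.5, 392.1, 110.8]
tool_rot: [0.707, 0.005, 0.707, -0.006]
contact_force: [0.4, -0.3, -1.4]
grip_width: 0.101
```

```bash
python3 - <<'E'
from h import *
snap('top','t4'); plan([494.5,393,36],89)
s=load('t4'); cv2.imwrite('pics/t4c.png',cv2.resize(s['img'][110:265,130:345],None,fx=3,fy=3,interpolation=cv2.INTER_CUBIC)[:,:,::-1])
E
```

```text
pos [494.6 391.5 110.8] M [[-0.001, 0.017, 1.0], [-0.001, 1.0, -0.017], [-1.0, -0.001, -0.001]] 
shift cm [ 7.48  0.15 -0.01] turn 0.001 t 6.35 F [-0.1 -0.3 -0.5] w 0.098 q [ 0.49  0.3   1.67 -0.    1.17 -1.06]
```

View pics/t4c.png

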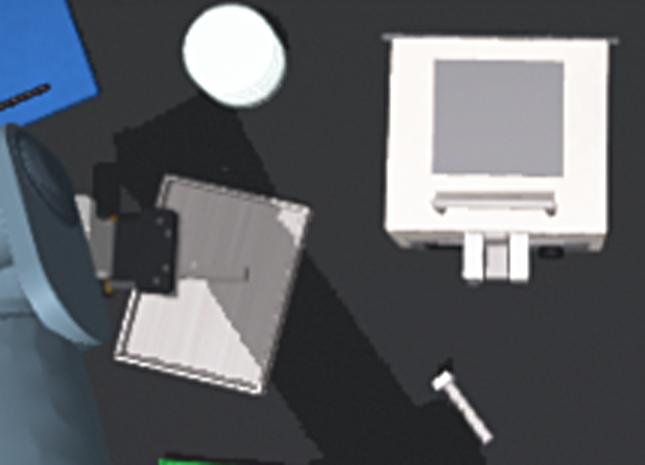

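Emit:
{"name": "carry_out", "arguments": {"commands": [[2,0,0,0],[4,0,0,0],[5.5,0,0,0],[6.5,0,0,0],[7.0,0,0,0],[7.3,0,0,0],[7.3,0,0,0],[7.3,0,0,0]]}}

```text
time_s: 7.15
tool_pos: [495.3, 392.4, 38.9]
tool_rot: [0.707, 0.006, 0.707, -0.006]
contact_force: [-0.5, -0.2, -0.8]
grip_width: 0.105
```

```bash
python3 - <<'E'
from h import *
snap('wrist','w4'); plan([494.5,393,33],89)
E
```

```text
pos [495.3 392.4  39. ] M [[0.001, 0.017, 1.0], [0.001, 1.0, -0.017], [-1.0, 0.001, 0.001]] 
shift cm [ 0.6   0.06 -0.08] turn 0.001 t 7.2 F [ 0.   0.1 -1.2] w 0.106 q [ 0.49  0.4   1.7  -0.    1.05 -1.06]
```

View pics/w4.png

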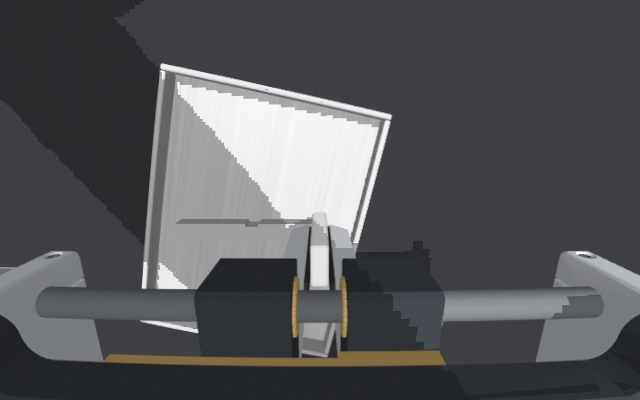

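Emit:
{"name": "carry_out", "arguments": {"commands": [[0.2,0,0,0],[0.35,0,0,0],[0.45,0,0,0],[0.45,0,0,0],[0.45,0,0,0]]}}

```text
time_s: 7.7
tool_pos: [494.9, 392.2, 33.9]
tool_rot: [0.707, 0.006, 0.707, -0.006]
contact_force: [-0.9, 0.0, 1.5]
grip_width: 0.105
```

Emit:
{"name": "carry_out", "arguments": {"commands": [[0.05,0,0,0],[0.05,0,0,0]]}}

```text
time_s: 7.9
tool_pos: [494.9, 392.1, 33.9]
tool_rot: [0.707, 0.006, 0.707, -0.006]
contact_force: [-1.7, -2.0, 5.7]
grip_width: 0.102
```

Emit:
{"name": "carry_out", "arguments": {"commands": [[0,0,0,0],[0,0,0,0],[0,0,0,0],[0,0,0,0],[0,0,0,0],[0,0,0,0]], "grip": 0.3}}

```text
time_s: 8.5
tool_pos: [494.8, 392.1, 33.1]
tool_rot: [0.707, 0.006, 0.707, -0.006]
contact_force: [-0.3, -0.8, 0.7]
grip_width: 0.351
```

Emit:
{"name": "carry_out", "arguments": {"commands": [[-1,0,0,0],[-3,0,0,0],[-6,0,0,0],[-9,0,0,0],[-13,0,0,0],[-17,0,0,0],[-20,0,0,0],[-20,0,0,0]]}}

```text
time_s: 9.3
tool_pos: [497.3, 393.6, 240.3]
tool_rot: [0.711, 0.008, 0.704, -0.004]
contact_force: [0.8, -0.6, -0.0]
grip_width: 0.349
```

```bash
python3 - <<'E'
from h import *
snap('wrist','w5'); plan([550,60.5,230],-1)
E
```

```text
pos [496.1 392.8 236.7] M [[0.005, 0.017, 1.0], [0.003, 1.0, -0.017], [-1.0, 0.003, 0.005]] 
shift cm [  0.61 -33.14   5.94] turn -1.57 t 9.35 F [ 0.1 -0.8  0. ] w 0.351 q [ 0.49  0.18  1.58 -0.    1.38 -1.06]
```

View pics/w5.png

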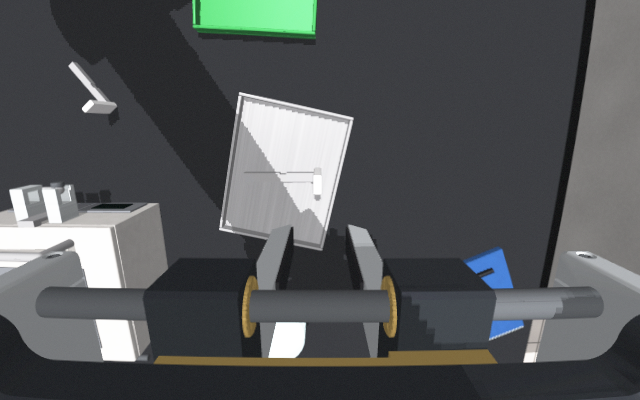

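The bolt stands let go in the steel tray, with its plate at (318,182) and its shank along (245–312,173). Next is the lid bar. I turn the tool by +1.57, which keeps the last joint in range.

Emit:
{"name": "carry_out", "arguments": {"commands": [[0,-4,0.7,0.15],[0,-8,1.4,0.3],[0,-12,2.1,0.45],[0,-16,2.8,0.6],[0,-20,3.5,0.75],[0,-24,4.2,0.9],[0,-28,5,1.05],[0,-33,5.9,1.2]]}}

```text
time_s: 10.15
tool_pos: [547.0, 60.9, 231.2]
tool_rot: [0.578, 0.405, 0.58, -0.406]
contact_force: [1.2, -0.2, 0.4]
grip_width: 0.35
```

```bash
python3 - <<'E'
from h import *
plan([550,60.5,230],-1)
c=load('w5'); P=cloud(c)
cen=np.array([494.5,345]);a=np.radians(-13.3);X=np.array([np.cos(a),np.sin(a)]);Y=np.array([-X[1],X[0]])
for uv in [(318,172),(318,182),(280,173),(246,172)]:
    p=P[uv[1],uv[0]]; print(uv,p.round(1),((p[:2]-cen)@X).round(1),((p[:2]-cen)@Y).round(1))
E
```

```text
pos [547.   60.9 231.2] M [[-0.003, 0.94, 0.342], [0.001, 0.342, -0.94], [-1.0, -0.003, -0.002]] 
shift cm [0.12 0.27 0.14] turn 0.366 t 10.15 F [ 1.2 -0.2  0.4] w 0.35 q [-0.1  -0.01  1.79  0.    1.37 -0.44]
(318, 172) [485.2 393.2  48.1] -20.1 44.8
(318, 182) [493.8 393.   69.9] -11.8 46.5
(280, 173) [491.1 341.2  12.7] -2.5 -4.5
(246, 172) [489.2 293.9   9.6] 6.6 -50.9
```

Emit:
{"name": "carry_out", "arguments": {"commands": [[0.1,0.2,0.1,0.15],[0.1,0.25,0.15,0.3],[0.1,0.25,0.15,0.366],[0.1,0.25,0.15,0.366],[0.1,0.25,0.15,0.366]]}}

```text
time_s: 10.65
tool_pos: [550.3, 61.5, 230.9]
tool_rot: [-0.497, -0.502, -0.498, 0.503]
contact_force: [-0.6, 0.2, 0.7]
grip_width: 0.355
```

```bash
python3 - <<'E'
from h import *
snap('wrist','w6'); plan([550,60.5,131],-1)
c=load('w6'); P=cloud(c); m=(abs(P[...,2]-153)<8)&(c['z_map']>0)&(abs(P[...,0]-550)<15)&(abs(P[...,1]-60)<60)
Z=P[m]; print(len(Z),Z.mean(0),Z.min(0),Z.max(0), np.polyfit(Z[:,1],Z[:,0],1))
E
```

```text
pos [550.4  61.5 231.2] M [[-0.002, 1.0, -0.011], [0.0, -0.011, -1.0], [-1.0, -0.002, -0.0]] 
shift cm [10.02 -0.02  0.11] turn 0.007 t 10.7 F [-0.3 -1.3  0.6] w 0.352 q [-0.09 -0.    1.78 -0.    1.36 -0.08]
1254 [550.15167117  62.6163071  153.96673141] [544.09858816   5.30655996 145.48559051] [555.2189837  114.16443388 157.07761977] [1.98139469e-02 5.48910995e+02]
```

View pics/w6.png

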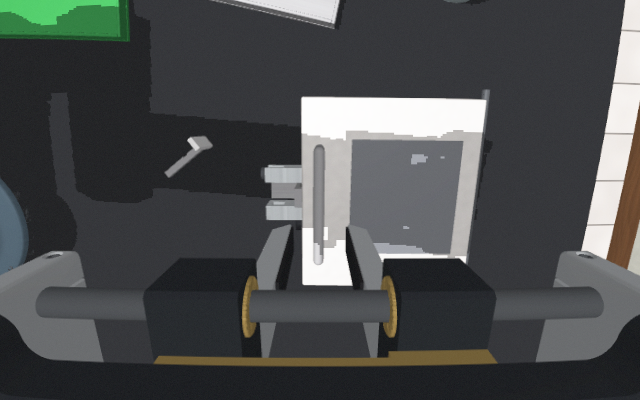

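The bar at (319,205) is centred between the fingers and the latch is empty. I descend and grip.

Emit:
{"name": "carry_out", "arguments": {"commands": [[3,0,0.1,0],[6,0,0.1,0],[8,0,0.1,0],[9.2,0,0.1,0],[10,0,0.1,0],[10,0,0.1,0],[10,0,0.1,0]]}}

```text
time_s: 11.4
tool_pos: [551.7, 60.4, 133.1]
tool_rot: [0.497, 0.503, 0.497, -0.503]
contact_force: [-0.3, 0.4, -0.4]
grip_width: 0.349
```

Emit:
{"name": "carry_out", "arguments": {"commands": [[0,0,0,0],[0,0,0,0],[0,0,0,0],[0,0,0,0],[0,0,0,0],[0,0,0,0],[0,0,0,0]], "grip": 1, "force": 25}}

```text
time_s: 12.1
tool_pos: [549.1, 60.4, 132.1]
tool_rot: [-0.496, -0.502, -0.498, 0.504]
contact_force: [-6.8, -0.4, 4.4]
grip_width: 0.096
```

```bash
python3 - <<'E'
from h import *
plan([550,60.5,131],-1)
hx,hz=712,100;r=np.hypot(162,50);a0=np.arctan2(50,162)
for d in range(0,51,5):
    a=a0+np.radians(d); print(d,'dz up cm',round((r*np.sin(a)-50)/10,2),'dx cm',round((162-r*np.cos(a))/10,2))
E
```

```text
pos [549.1  60.4 132.1] M [[-0.005, 1.0, -0.012], [-0.0, -0.012, -1.0], [-1.0, -0.005, 0.0]] 
shift cm [ 0.11  0.09 -0.01] turn 0.006 t 12.1 F [-6.8 -0.4  4.4] w 0.096 q [-0.1   0.1   1.86 -0.    1.18 -0.08]
0 dz up cm -0.0 dx cm 0.0
5 dz up cm 1.39 dx cm 0.5
10 dz up cm 2.74 dx cm 1.11
15 dz up cm 4.02 dx cm 1.85
20 dz up cm 5.24 dx cm 2.69
25 dz up cm 6.38 dx cm 3.63
30 dz up cm 7.43 dx cm 4.67
35 dz up cm 8.39 dx cm 5.8
40 dz up cm 9.24 dx cm 7.0
45 dz up cm 9.99 dx cm 8.28
50 dz up cm 10.62 dx cm 9.62
```

Emit:
{"name": "carry_out", "arguments": {"commands": [[-0.7,0.25,0,0],[-1.39,0.5,0,0],[-2.07,0.8,0,0],[-2.74,1.11,0,0],[-3.4,1.48,0,0],[-4.02,1.85,0,0],[-4.65,2.27,0,0],[-5.24,2.69,0,0]]}}

```text
time_s: 12.9
tool_pos: [573.5, 60.0, 183.6]
tool_rot: [-0.494, -0.499, -0.5, 0.506]
contact_force: [-15.9, -2.0, 4.5]
grip_width: 0.1
```

Emit:
{"name": "carry_out", "arguments": {"commands": [[-0.75,0.25,0,0],[-1.3,0.75,0,0],[-1.85,1.27,0,0],[-2.37,1.81,0,0],[-2.87,2.4,0,0],[-3.35,2.96,0,0],[-3.8,3.55,0,0],[-4.2,4.17,0,0]]}}

```text
time_s: 13.7
tool_pos: [618.3, 59.2, 228.4]
tool_rot: [-0.496, -0.501, -0.498, 0.504]
contact_force: [-11.5, -1.4, 8.1]
grip_width: 0.094
```

Emit:
{"name": "carry_out", "arguments": {"commands": [[0,0,0,0],[0,0,0,0]]}}

```text
time_s: 13.9
tool_pos: [618.8, 59.2, 228.8]
tool_rot: [-0.497, -0.502, -0.497, 0.504]
contact_force: [-10.1, -1.7, 7.4]
grip_width: 0.093
```

```bash
cat > ang.py <<'E'
from h import *
import sys
k=sys.argv[1]
c=snap('scene','s'+k); P=cloud(c); plan([646,60.5,237],-1)
cv2.imwrite('pics/s%sc.png'%k,cv2.resize(c['img'][60:260,280:500],None,fx=3,fy=3,interpolation=cv2.INTER_CUBIC)[:,:,::-1])
for nm in ['scene','top']:
    if nm=='top': c=snap('top','t'+k); P=cloud(c)
    hsv=cv2.cvtColor(c['img'],cv2.COLOR_RGB2HSV)
    m=(c['z_map']>0)&(P[...,0]>560)&(P[...,0]<720)&(P[...,1]>-45)&(P[...,1]<162)&(P[...,2]>112)&(P[...,2]<240)&(abs(P[...,1]-60)>62)
    Z=P[m]
    x=Z[:,0]+0.016*(Z[:,1]-60); z=Z[:,2]
    w=np.ones(len(x),bool)
    for _ in range(8):
        A=np.polyfit(x[w],z[w],1); w=abs(np.polyval(A,x)-z)*np.cos(np.arctan(A[0]))<4
    print(nm,len(x),w.sum(),'angle deg',np.degrees(np.arctan(-A[0])).round(2),'x at z=110',(110-A[1])/A[0])
E
python3 ang.py 7
```

```text
pos [618.7  59.2 228.7] M [[-0.003, 1.0, -0.012], [-0.001, -0.012, -1.0], [-1.0, -0.003, 0.001]] 
shift cm [-0.84  2.72 -0.16] turn 0.006 t 13.95 F [-10.   -2.8   7.6] w 0.094 q [-0.09  0.16  1.61 -0.    1.37 -0.07]
scene 2350 2125 angle deg 39.31 x at z=110 715.6264500587437
top 701 654 angle deg 39.61 x at z=110 713.5850554361276
```

View pics/s7c.png

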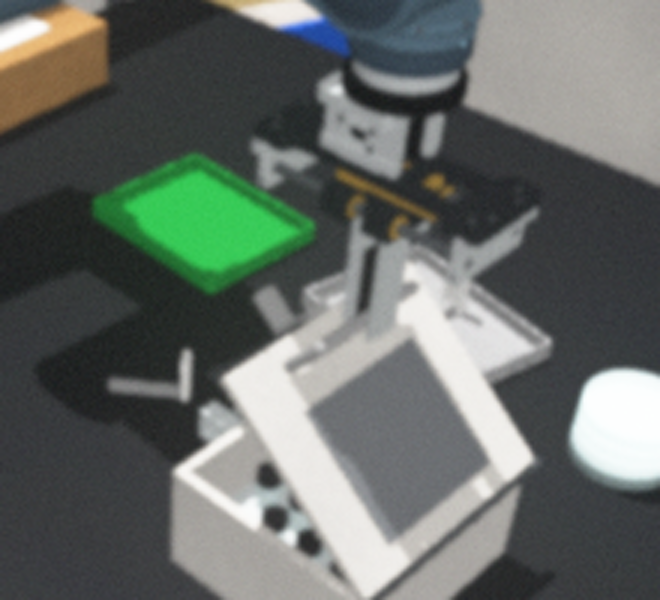

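Emit:
{"name": "carry_out", "arguments": {"commands": [[-0.2,0.32,0,0],[-0.4,0.64,0,0],[-0.62,1.02,0,0],[-0.84,1.41,0,0],[-1.0,1.74,0,0],[-1.17,2.07,0,0],[-1.32,2.41,0,0],[-1.47,2.75,0,0]]}}

```text
time_s: 14.8
tool_pos: [646.8, 58.7, 244.0]
tool_rot: [-0.497, -0.502, -0.497, 0.504]
contact_force: [-8.7, -2.9, 8.0]
grip_width: 0.098
```

Emit:
{"name": "carry_out", "arguments": {"commands": [[0,0,0,0],[0,0,0,0],[0,0,0,0]]}}

```text
time_s: 15.1
tool_pos: [646.9, 58.7, 244.0]
tool_rot: [-0.497, -0.503, -0.497, 0.503]
contact_force: [-7.8, -1.2, 8.1]
grip_width: 0.094
```

```bash
python3 ang.py 8; python3 - <<'E'
from h import *
print(read_state()['moment'])
E
```

```text
pos [646.9  58.7 244.1] M [[-0.0, 1.0, -0.012], [-0.001, -0.012, -1.0], [-1.0, -0.0, 0.001]] 
shift cm [ 0.71 -0.1  -0.18] turn 0.005 t 15.15 F [-8.3 -2.3  8.1] w 0.097 q [-0.08  0.22  1.52 -0.    1.4  -0.07]
scene 2168 1916 angle deg 49.75 x at z=110 716.5658496717109
top 396 392 angle deg 50.3 x at z=110 713.4951505462121
[-0.4241752   1.74018772  0.01203051]
```

View pics/s8c.png

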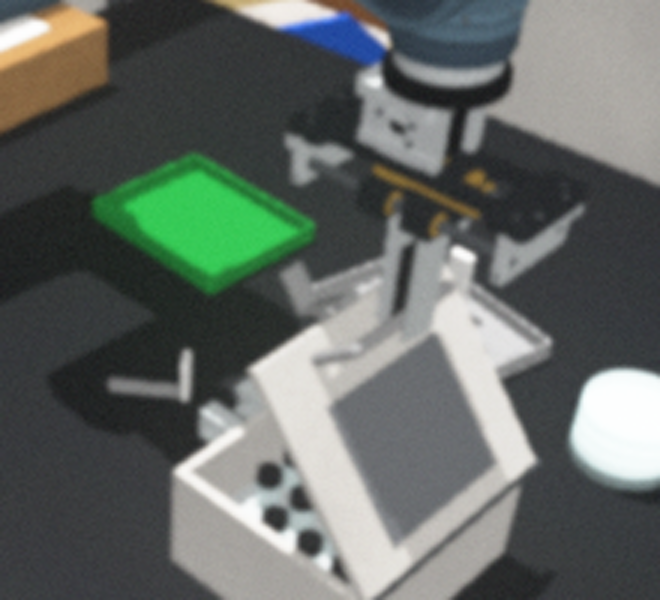

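View pics/t8.png

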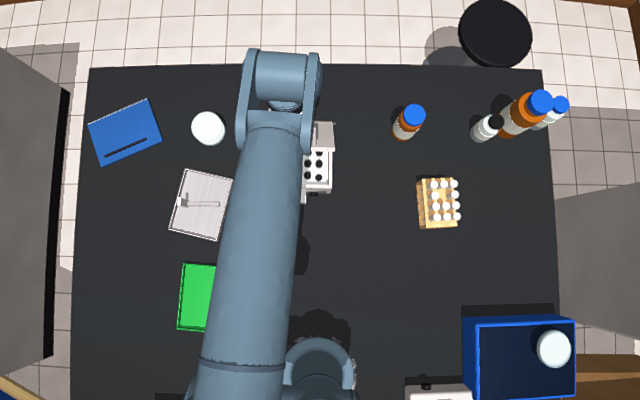

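The lid measures 49.8° and 50.3° in the two views and is steady in the grip. The bolt lies in the tray at top (200,204), and the rack, bottle and dishes are unmoved.

```bash
python3 -c "
from workcell import *
print(job_done())"
```

```text
the job is handed in; nothing more can be done
None
```

I pulled the larger bolt straight out of the latch and set it down, let go, inside the bare steel tray. Then I gripped the bar handle and raised the lid along its arc to 50°, where the gripper was still holding it when I handed the job in at about 15 s. No verdict is reported.

- **Lid angle:** the last depth fits gave 49.8° (scene camera) and 50.3° (top camera). The tool pose did not change over the last 0.3 s.
- **Bolt:** measured with the wrist camera after release, the grip plate was about (-12, 46) mm and the shank's middle about (-2, -4) mm from the tray's centre, with the shank on the floor. The last top picture still shows it there.
- **Bystanders:** the rack, bottle and dishes look unmoved in the last top picture. I checked this by eye only and did not measure it.
- **Disagreements:** the bar slid about 6 mm toward the fingertips during the lift, to about 12 mm from the tips, and the grip held. The wrist showed a steady force of about 11 N, pointing mostly outward from the hinge and more than the lid's own 3–5 N, so the commanded arc was probably slightly off.

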